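Put the library seal away in the push-latch chest

TASK

Press the lid of the wooden chest down once to free its push latch, so that it springs wide open, and stand the brass seal with the dark grip upright on the floor of the chest. Then swing the lid shut and press it again until the latch holds it closed, feeling for the end of the stroke and never leaning hard on the lid. Leave the other things on the desk where they are.

Things in the scene. Friction and masses are not known exactly. Their poses are not given: they have to be found in the camera images.
- chest: Dark wooden chest fixed to the desk, 160 (its x) x 140 (its y) x 100 mm high, walls 8 mm, floor 6 mm. Origin: centre of its underside. Its -x side is the front; the lid's hinge runs along the back (+x) wall. A latch housing 56 mm wide stands inside the front wall and ends 36 mm behind the front face; behind it the floor is free over 116 mm in x and 124 mm in y.
- chest_floor (a point): The point on the chest's floor (top of the floor board) where the seal shall stand, 20 mm in front of the chest's middle; axes as the chest's. Up to 8 mm nearer the front, 35 mm nearer the hinge or 35 mm to either side will do.
- lid (a joint): Lid angle in rad, growing as it opens: within 0.03 of 0 when latched (lid about flush with the rim), 1.95 wide open, negative while pressed in below the rim. When not latched, a damped spring throws the lid wide open in about 2 s and holds it there. The latch trips only near the end of the press stroke; a press that stops short leaves it as it was.
- lid_press (a point): On the face of the brass thumb plate on the lid's top, 118 mm from the hinge axis and 24 mm from the front edge; moves with the lid. Press here straight down. The spring resists with 5 to 8 N; the stroke ends 6 to 17 mm below the latched position at a firm stop, and the latch trips in its last 2 mm. The stroke is not measured: feel the force rise well over the spring's, but over 20 N harms the latch.
- lid_edge (a point): Middle of the lid's front edge, at half its thickness; moves with the lid. The lid is 142 mm from hinge to front edge, 121 mm wide, 8 mm thick, and lies inset between the walls. To relatch, press it down to the same firm stop, then let it up slowly. A latch pin on a 50 mm stem hangs from its underside, 10 mm from the front edge.
- lid_hinge (a point): Middle of the lid's hinge axis, 72 mm behind the chest's middle, 96 mm above the desk. The point turns with the lid: -x points to the lid's front edge, y along the hinge, z is the normal of the lid's outer face. Swinging the open lid shut takes 2 to 8 N near its edge, pushing on the outer face from behind.
- seal_mid (a point): The brass seal: a round brass foot 24 mm across and 18 mm high with a dark turned grip 21 mm across above it, 66 mm tall in all, standing on the desk, 60 to 105 g. The point is on its axis half-way up (33 mm); z points up along it.
- stamp_large: Rubber stamp with a dark handle, rectangular wooden foot 26 x 56 mm, 70 mm tall: a bystander. Origin: centre of its underside.
- ink_bottle: Square glass ink bottle 48 x 48 x 58 mm with a brown cap: a bystander. Origin: centre of its underside.
- ribbon_tin: Flat round tin, 62 mm across, 23 mm high: a bystander. Origin: centre of its underside.
Things that resemble listed ones, but are neither listed nor needed, are in the scene too. Of the things that look like the part that bears seal_mid, the middle-sized one is meant.

How it is judged:
By the outcome, as a careful person would: the job done as asked, in the order asked, and still so for the second after the job is handed in, with the robot touching nothing.
It also fails if it takes over 64 s, if anything falls off the work surface, if the arm or the gripper's body presses on something with over 40 N, if the wrist force passes 120 N, or if a joint passes its speed limit or range.

ROBOT

A 6-joint arm with a two-finger parallel gripper is mounted at the origin on the work surface; the furniture and walls round the work are solid. World frame = base frame: x ahead of the robot, y to its left, z up, the work surface at z = 0. Lengths are in m, angles in rad, forces in N, time in s.
With the tool pointing down it reaches from about 0.275 to 0.85 m from the base axis. Payload 5.2 kg.
Tool frame: the origin (TCP) lies on the centre line of the jaws, within the pads' length; the fingertips stand 19 mm ahead of it and the grasp point (between the pads) is the TCP; z points along the fingers, y is the line along which they close (so a half turn about z gives the same grasp; the last joint's range is limited). The gripper opens to 85 mm and grips with 20 to 120 N. Pads are 22 mm wide; open, the fingers measure 114 mm over their backs; the gripper's body (76 mm by 85 mm) begins 54 mm behind the grasp point. The pads swing forward as they close: fully open they stand 13 mm farther back than shut.
Start: joints at [-1.34, 0.259, 1.535, -0, 1.348, -0.203], TCP at [0.231, -0.499, 0.25] pointing down, gripper open.
Joint ranges: [-3.14, 3.14], [-0.91, 2.08], [0.19, 2.58], [-1.22, 4.36], [0.22, 2.71], [-3.12, 3.12]. Speed limits (rad/s): [2.57, 2.57, 3.14, 3.14, 3.14, 3.14].

INTERFACE

Orientations are given as a unit quaternion [x, y, z, w].
In Python, from plant import r gives the robot as it stands. The module is installed in compiled form; this text tells all that it offers.
- The arm moves only by the tool send_rows, never from a script. Its argument "commands" is a list of rows, each an object with "translation": the shift along the tool's x, y, z in mm, a list of three; "yaw": the turn about the tool's z in rad; "hand": the opening, from 0 (shut) to 1 (fully open). In form: [{"translation": [x, y, z], "yaw": yaw, "hand": hand}, ...]. A call has 1 to 10 rows; each row shifts and turns the commanded pose from where the row before left it, along the tool's axes as they then stand; what a row does not reach is not made up. A row lasts 1/8 s, in which the tool goes at most 62.5 mm and 10.7 degrees, less where a joint would pass 70% of its speed; a pose out of reach is approached as far as the arm can. A call with a gripper value outside its range is refused whole. The fingers move at their own pace and stop on an object; "force" is the grip in N (left out, the last holds). Time passes only in rows, so rows that do not move let the fingers close. It gives the time, the measured TCP pose, the force, the opening and the grip force at its end, in the units of the state.
- r.get_obs(): the state, without advancing time (a new reading comes with each control period).
- r.capture(name): name is "side" or "top"; returns (picture, depth): 400x640x3 uint8, blue, green, red; 400x640 float32, m along the optical axis (not along the pixel's ray), 0 where there is no reading.
- r.get_calibration(name): a dict with "camera_matrix" (3x3 intrinsics, pixels), "origin" and "rotation" of the camera in the world. Camera axes: x right, y up, looking along -z (the intrinsics and any distortion apply to the point x, -y, -z); pixel columns grow to the right and rows downward; lengths in m; the calibration is good to about 2 mm. A picture is of the moment at which its call begins. get_calibration takes no time and is no camera call.
- r.close_job(): hands the job in; it is judged then, once.
Trained networks look in the newest picture that a camera, given by its name, has taken for a name from the list of things; names that differ only in an ending like _2 or _b are one class to them, and where a whole thing is asked for, a point or a joint stands for the part that bears it (a point fixed in the world has none). Each returns a list of dicts, best first, with "confidence" (0 to 1); they miss things now and then, are a little off and sometimes report something else, mostly with a low value. They report only what shows in the picture. A call takes as long as a camera call. They do not tell look-alikes from the thing itself.
- r.boxes_of(camera, thing): "box" ([left, top, right, bottom] in pixels, round what is visible of it).
- r.mark_of(camera, thing): "at" ([row, column] in pixels: a listed point, or the origin of a listed thing).
The state is a dict: "time": time; "joints": joint angles; "qd": joint speeds; "joint_torque": joint torques, N m; "tool_pos": TCP position; "ee_rot": TCP orientation; "wrist_force": force on the tool from outside, world axes, zero at the start; "wrist_torque": the same for the moment, N m; "grip_width": opening from 0.0 (shut) to 1.0 (fully open); "grasp_force": force on a finger pad.
Only numpy, scipy, OpenCV 4.12 (cv2) and the standard library are available. Lean on these libraries where they do the work, as an engineer would, in place of code of your own. Each camera call takes 0.05 s, during which the arm holds its last target. There are 200 camera calls.

## Working session

There is one attempt and no reset: what is moved stays moved. The work goes in short steps, Python scripts to look and compute and a tool call to move; the robot and the scene stay as the last step left them, time stands still between calls to the robot, and variables do not carry over. Pictures are saved under pics/ and viewed, at most 10 in all, crops included, and the job is handed in when it is done.

Besides the shell and the picture viewer there is one more tool, called after ">>>" as name(argument=value, ...) on one line, values as JSON. send_rows: Moves the arm, as the interface text tells. Its arguments: {"type":"object","properties":{"commands":{"type":"array"},"force":{"type":"number"}},"required":["commands"]}

```bash
mkdir -p pics; cat > h.py <<'E'
import numpy as np, cv2
from plant import r
def cap(c):
    im,d=r.capture(c); k=r.get_calibration(c); return im,d,k
def p3(k,row,col,z=None,d=None):
    K=np.array(k["camera_matrix"]);R=np.array(k["rotation"]);o=np.array(k["origin"])
    v=np.array([(col-K[0,2])/K[0,0],-(row-K[1,2])/K[1,1],-1.]);w=R@v
    return o+w*(d if d is not None else (z-o[2])/w[2])
def cloud(k,d):
    K=np.array(k["camera_matrix"]);R=np.array(k["rotation"]);o=np.array(k["origin"])
    rr,cc=np.mgrid[0:d.shape[0],0:d.shape[1]]
    v=np.stack([(cc-K[0,2])/K[0,0]*d,-(rr-K[1,2])/K[1,1]*d,-d],-1)
    return v@R.T+o
E
python3 - <<'E'
from h import *
for c in("top","side"):
    im,d,k=cap(c); cv2.imwrite(f"pics/{c}0.png",im); print(c,{a:np.round(b,3).tolist() for a,b in k.items()})
    for t in("chest","lid_press","lid_edge","lid_hinge","seal_mid","stamp_large","ink_bottle","ribbon_tin"):
        print(t,[(np.round(m["at"]).tolist(),round(m["confidence"],2)) for m in r.mark_of(c,t)][:5])
    print([(np.round(m["box"]).tolist(),round(m["confidence"],2)) for m in r.boxes_of(c,"seal_mid")])
E
```

```text
top {'camera_matrix': [[367.515, 0.0, 320.401], [0.0, 367.515, 202.517], [0.0, 0.0, 1.0]], 'origin': [0.279, 0.115, 1.02], 'rotation': [-0.046, 0.071, 0.709, -0.7]}
chest [([209.0, 386.0], 0.64)]
lid_press [([198.0, 377.0], 0.74)]
lid_edge [([193.0, 364.0], 0.77), ([208.0, 385.0], 0.37)]
lid_hinge [([205.0, 422.0], 0.77)]
seal_mid [([197.0, 294.0], 0.68), ([203.0, 377.0], 0.62), ([209.0, 274.0], 0.61), ([205.0, 246.0], 0.51)]
stamp_large [([237.0, 226.0], 0.74)]
ink_bottle [([238.0, 289.0], 0.78)]
ribbon_tin [([194.0, 206.0], 0.74), ([211.0, 420.0], 0.16)]
[([268.0, 205.0, 278.0, 217.0], 0.63), ([288.0, 189.0, 304.0, 201.0], 0.44)]
side {'camera_matrix': [[377.038, 0.0, 313.92], [0.0, 377.038, 203.161], [0.0, 0.0, 1.0]], 'origin': [0.356, 0.831, 0.556], 'rotation': [-0.022, 0.491, 0.87, -0.04]}
chest [([200.0, 322.0], 0.6)]
lid_press [([175.0, 314.0], 0.97)]
lid_edge [([179.0, 311.0], 0.67)]
lid_hinge [([161.0, 327.0], 0.91)]
seal_mid [([239.0, 292.0], 0.93), ([261.0, 307.0], 0.78), ([289.0, 304.0], 0.66)]
stamp_large [([323.0, 341.0], 0.66)]
ink_bottle [([264.0, 346.0], 0.93), ([340.0, 273.0], 0.39)]
ribbon_tin [([343.0, 271.0], 0.77)]
[([288.0, 221.0, 301.0, 255.0], 0.81), ([298.0, 280.0, 307.0, 301.0], 0.54), ([303.0, 247.0, 313.0, 278.0], 0.51)]
```

View pics/top0.png

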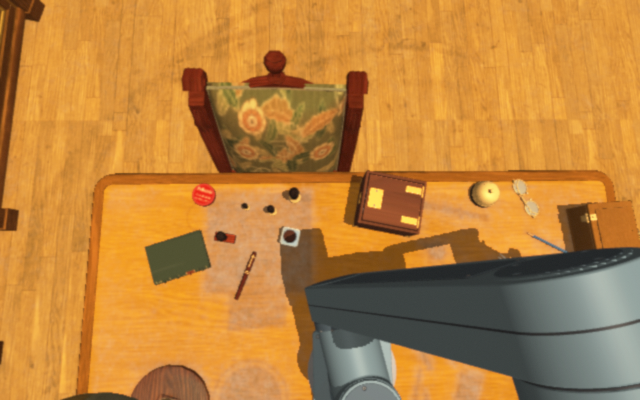

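View pics/side0.png

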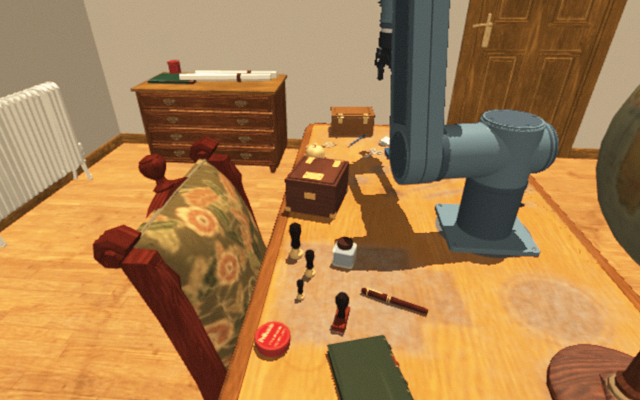

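The top view shows the chest around (392,202), with its thumb plate at (376,197) on the left and the hinge on the right. The three seals are at (294,195), (270,209) and (245,206). The middle-sized one is at (270,209) in the top view and (309,263) in the side view.

```bash
cat > h.py <<'E'
import numpy as np, cv2
from scipy.spatial.transform import Rotation as Ro
from plant import r
def cap(c):
    im,d=r.capture(c); k=r.get_calibration(c); return im,d,k
def ray(k,row,col):
    K=np.array(k["camera_matrix"]);R=Ro.from_quat(k["rotation"]).as_matrix()
    return np.array(k["origin"]),R@np.array([(col-K[0,2])/K[0,0],-(row-K[1,2])/K[1,1],-1.])
def p3(k,row,col,z):
    o,w=ray(k,row,col); return o+w*(z-o[2])/w[2]
def cloud(k,d):
    K=np.array(k["camera_matrix"]);R=Ro.from_quat(k["rotation"]).as_matrix()
    rr,cc=np.mgrid[0:d.shape[0],0:d.shape[1]]
    v=np.stack([(cc-K[0,2])/K[0,0]*d,-(rr-K[1,2])/K[1,1]*d,-d],-1)
    return v@R.T+np.array(k["origin"])
E
python3 - <<'E'
from h import *
Z=dict(chest=0,lid_press=.101,lid_edge=.096,lid_hinge=.096,seal_mid=.033,stamp_large=0,ink_bottle=0,ribbon_tin=0)
for c in("top","side"):
    im,d,k=cap(c); P=cloud(k,d)
    for t,z in Z.items():
        print(c,t,[np.round(p3(k,*m["at"],z)[:2],3).tolist() for m in r.mark_of(c,t)][:4])
    np.save(c+".npy",P)
    m=(d>0)&(P[...,2]>.085)&(P[...,2]<.112)&(P[...,0]>.35)&(P[...,1]<.15)&(P[...,1]>-.2)
    q=P[m][:,:2]; 
    if len(q)>10:
        b=cv2.minAreaRect((q*1000).astype(np.float32)); print("chest top",b,len(q),np.median(P[m][:,2]))
    for cx,cy in [(.5,.2)]:
        m=(d>0)&(P[...,2]>.012)&(P[...,2]<.09)&(P[...,0]>.38)&(P[...,0]<.62)&(P[...,1]>.1)&(P[...,1]<.5)
        n,l=cv2.connectedComponents(m.astype(np.uint8))
        for i in range(1,n):
            s=P[l==i]
            if len(s)>8: print(c,len(s),np.round(np.median(s,0),3),np.round(s.min(0),3),np.round(s.max(0),3))
    cv2.imwrite(f"pics/{c}1.png",cv2.resize(im[160:260,190:450] if c=="top" else im[140:360,230:400],None,fx=3 if c=="top" else 2.7,fy=3 if c=="top" else 2.7,interpolation=2))
    print(np.round(Ro.from_quat(k["rotation"]).as_matrix(),2).tolist())
o=r.get_obs(); print(o)
E
```

```text
top chest [[0.432, -0.111]]
top lid_press [[0.444, -0.057]]
top lid_edge [[0.452, -0.035]]
top lid_hinge [[0.416, -0.179]]
top seal_mid [[0.464, 0.148], [0.425, 0.212], [0.436, 0.282]]
top stamp_large [[0.353, 0.341]]
top ink_bottle [[0.35, 0.166], [0.464, -0.075]]
top ribbon_tin [[0.472, 0.386]]
chest top ((476.97833251953125, -15.300018310546875), (393.3622741699219, 256.1121826171875), 46.32328414916992) 3819 0.1012067057959064
top 1503 [0.572 0.215 0.055] [0.553 0.1   0.012] [0.62  0.347 0.09 ]
top 55 [0.618 0.383 0.021] [0.614 0.364 0.013] [0.62  0.403 0.032]
top 425 [0.47  0.397 0.024] [0.44  0.367 0.012] [0.502 0.429 0.028]
top 121 [0.458 0.148 0.082] [0.448 0.136 0.012] [0.476 0.165 0.09 ]
top 29 [0.435 0.281 0.045] [0.43  0.276 0.018] [0.442 0.288 0.049]
top 58 [0.422 0.21  0.062] [0.415 0.202 0.012] [0.433 0.221 0.069]
[[-0.02, 0.99, -0.16], [-1.0, -0.01, 0.04], [0.03, 0.16, 0.99]]
side chest [[0.428, -0.093]]
side lid_press [[0.434, -0.063]]
side lid_edge []
side lid_hinge [[0.405, -0.156]]
side seal_mid [[0.467, 0.128], [0.427, 0.202], [0.431, 0.296]]
side stamp_large [[0
[... 707 characters left out ...]

{'time': 1.9, 'joints': array([-1.33980109e+00,  2.58574856e-01,  1.53502952e+00,  3.51530797e-06,
        1.34797645e+00, -2.02789519e-01]), 'qd': array([-0.00099398, -0.00013146,  0.00068987, -0.00181557, -0.0007799 ,
       -0.00018834]), 'joint_torque': array([-4.13459918e-05, -4.45910811e+01, -2.90887427e+01, -2.49378836e-04,
        9.26582943e-04, -2.10839585e-05]), 'tool_pos': array([ 0.23119652, -0.49904492,  0.25031142]), 'ee_rot': array([9.76570994e-01, 2.15195476e-01, 1.79738628e-06, 5.88578475e-06]), 'wrist_force': array([ 0.81351606, -0.52484834,  0.75170169]), 'wrist_torque': array([ 0.02349811,  0.01412952, -0.05519855]), 'grasp_force': 0.0, 'grip_width': 0.9995638248712583}
```

View pics/top1.png

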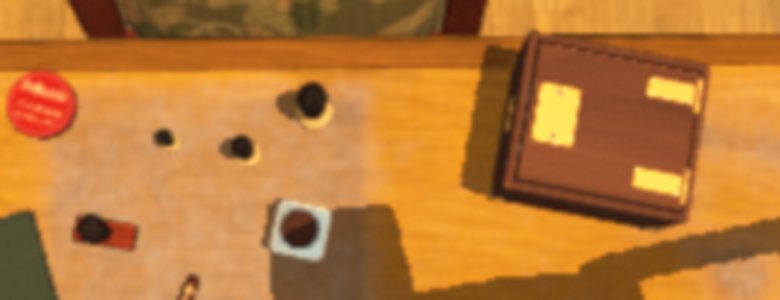

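```bash
python3 - <<'E'
from h import *
for c in("top","side"):
    P=np.load(c+".npy")
    m=(P[...,2]>.088)&(P[...,2]<.112)&(P[...,0]>.34)&(P[...,0]<.535)&(P[...,1]<0.02)&(P[...,1]>-.21)
    n,l,s,_=cv2.connectedComponentsWithStats(m.astype(np.uint8)); i=1+np.argmax(s[1:,4]); q=P[l==i]
    print(c,len(q),cv2.minAreaRect((q[:,:2]*1000).astype(np.float32)),np.percentile(q[:,2],[5,50,95]),q.min(0),q.max(0))
    for t in("chest","lid_press","lid_hinge"): print(t,r.boxes_of(c,t)[:2])
    # height map of seals: centroid of top
    for x,y in((.424,.213),(.462,.153),(.351,.163)):
        m=(np.hypot(P[...,0]-x,P[...,1]-y)<.03)&(P[...,2]>.012)&(P[...,2]<.11); q=P[m]; t=q[q[:,2]>q[:,2].max()-.012]
        print(x,y,np.round([q[:,2].max(),*t.mean(0)[:2],*(t.min(0)+t.max(0))[:2]/2],4))
m=(P[...,0]>.53)&(P[...,0]<.62)&(P[...,2]>.02); q=P[m]; 
for y in np.arange(-.3,.4,.05):
    s=q[abs(q[:,1]-y)<.025]; 
    if len(s): print(round(y,2),s[:,0].min().round(3),s[:,2].max().round(3))
E
```

```text
top 3313 ((432.71875, -103.26324462890625), (159.9507598876953, 140.3125), 78.23918914794922) [0.09767552 0.10126889 0.10439573] [ 0.34895125 -0.19339154  0.08896075] [ 0.51600877 -0.01177364  0.10815365]
chest [{'box': [354.4, 172.3, 426.0, 239.5], 'confidence': 0.79}]
lid_press [{'box': [364.0, 174.4, 419.9, 230.0], 'confidence': 0.86}, {'box': [354.5, 171.8, 423.4, 238.3], 'confidence': 0.21}]
lid_hinge [{'box': [361.9, 175.8, 422.9, 230.4], 'confidence': 0.6}]
0.424 0.213 [0.0691 0.424  0.2115 0.4245 0.2121]
0.462 0.153 [0.0942 0.4631 0.1497 0.4635 0.1496]
0.351 0.163 [0.0642 0.3513 0.1618 0.3517 0.1616]
side 1486 ((431.0398254394531, -102.9466323852539), (164.0188751220703, 140.17396545410156), 77.79081726074219) [0.09168621 0.09926644 0.10146426] [ 0.3480999  -0.19116458  0.08805681] [ 0.51550921 -0.01003357  0.10315507]
chest [{'box': [283.8, 155.7, 349.4, 215.6], 'confidence': 0.85}, {'box': [255.4, 320.8, 287.7, 356.9], 'confidence': 0.64}]
lid_press [{'box': [292.7, 154.9, 342.4, 184.4], 'confidence': 0.79}]
lid_hinge [{'box': [293.6, 156.9, 344.7, 187.6], 'confidence': 0.56}, {'box': [302.8, 248.3, 316.8, 277.4], 'confidence': 0.56}]
0.424 0.213 [0.0654 0.4229 0.2152 0.4231 0.2146]
0.462 0.153 [0.0885 0.4617 0.1543 0.462  0.1535]
0.351 0.163 [0.0591 0.3507 0.1657 0.3507 0.1624]
-0.05 0.618 0.056
-0.0 0.609 0.089
0.05 0.573 0.132
0.1 0.557 0.147
0.15 0.555 0.148
0.2 0.554 0.149
0.25 0.556 0.147
0.3 0.563 0.143
0.35 0.591 0.1
```

>>> send_rows(commands=[{"translation": [0,0,0],"yaw": -0.185,"hand": 0},{"translation": [0,0,0],"yaw": -0.185,"hand": 0},{"translation": [0,0,0],"yaw": -0.185,"hand": 0},{"translation": [0,0,0],"yaw": -0.185,"hand": 0},{"translation": [0,0,0],"yaw": -0.185,"hand": 0}])

```text
time: 2.82
tool_pos: [0.2312, -0.499, 0.2503]
ee_rot: [0.776, 0.631, 0.0, -0.0]
wrist_force: [0.1, -0.5, 1.0]
grip_width: 0.0
grasp_force: 0.0
```

>>> send_rows(commands=[{"translation": [24,6,0],"yaw": 0,"hand": 0},{"translation": [40,10,0],"yaw": 0,"hand": 0},{"translation": [50,12,0],"yaw": 0,"hand": 0},{"translation": [55,13,0],"yaw": 0,"hand": 0},{"translation": [55,13,0],"yaw": 0,"hand": 0},{"translation": [55,13,0],"yaw": 0,"hand": 0},{"translation": [55,13,0],"yaw": 0,"hand": 0},{"translation": [55,13,10],"yaw": 0,"hand": 0},{"translation": [50,12,20],"yaw": 0,"hand": 0},{"translation": [36,9,20],"yaw": 0,"hand": 0}])

```text
time: 4.08
tool_pos: [0.4425, -0.0554, 0.2002]
ee_rot: [0.779, 0.628, 0.0, 0.0]
wrist_force: [-0.0, -0.4, 0.5]
grip_width: -0.006
grasp_force: 0.0
```

>>> send_rows(commands=[{"translation": [-2,0,20],"yaw": 0,"hand": 0},{"translation": [0,0,25],"yaw": 0,"hand": 0},{"translation": [0,0,18],"yaw": 0,"hand": 0},{"translation": [0,0,8],"yaw": 0,"hand": 0},{"translation": [0,0,3],"yaw": 0,"hand": 0},{"translation": [0,0,2],"yaw": 0,"hand": 0}])

```text
time: 4.82
tool_pos: [0.4425, -0.0606, 0.1248]
ee_rot: [0.778, 0.628, 0.0, 0.001]
wrist_force: [1.0, 1.0, 0.2]
grip_width: -0.001
grasp_force: 0.0
```

>>> send_rows(commands=[{"translation": [0,0,1],"yaw": 0,"hand": 0},{"translation": [0,0,1],"yaw": 0,"hand": 0},{"translation": [0,0,1],"yaw": 0,"hand": 0},{"translation": [0,0,0],"yaw": 0,"hand": 0}])

```text
time: 5.32
tool_pos: [0.4422, -0.0606, 0.1213]
ee_rot: [0.778, 0.628, -0.0, -0.0]
wrist_force: [0.5, 0.1, 1.2]
grip_width: -0.001
grasp_force: 0.0
```

>>> send_rows(commands=[{"translation": [0,0,1],"yaw": 0,"hand": 0},{"translation": [0,0,1],"yaw": 0,"hand": 0},{"translation": [0,0,1],"yaw": 0,"hand": 0},{"translation": [0,0,0],"yaw": 0,"hand": 0}])

```text
time: 5.82
tool_pos: [0.4423, -0.0606, 0.1188]
ee_rot: [0.778, 0.628, 0.0, 0.0]
wrist_force: [-1.6, 1.4, 6.6]
grip_width: 0.001
grasp_force: 3.2
```

>>> send_rows(commands=[{"translation": [0,0,1],"yaw": 0,"hand": 0},{"translation": [0,0,1],"yaw": 0,"hand": 0},{"translation": [0,0,0],"yaw": 0,"hand": 0}])

```text
time: 6.2
tool_pos: [0.4423, -0.0606, 0.1168]
ee_rot: [0.778, 0.628, 0.0, 0.0]
wrist_force: [-0.9, 1.3, 7.3]
grip_width: 0.006
grasp_force: 3.3
```

>>> send_rows(commands=[{"translation": [0,0,1],"yaw": 0,"hand": 0},{"translation": [0,0,0],"yaw": 0,"hand": 0}])

```text
time: 6.45
tool_pos: [0.4424, -0.0606, 0.1159]
ee_rot: [0.778, 0.628, 0.0, 0.0]
wrist_force: [-2.1, 0.7, 6.8]
grip_width: 0.001
grasp_force: 3.4
```

>>> send_rows(commands=[{"translation": [0,0,0.7],"yaw": 0,"hand": 0},{"translation": [0,0,0],"yaw": 0,"hand": 0}])

```text
time: 6.7
tool_pos: [0.4423, -0.0606, 0.1152]
ee_rot: [0.778, 0.628, 0.0, 0.0]
wrist_force: [-1.3, 1.3, 6.7]
grip_width: -0.002
grasp_force: 3.4
```

>>> send_rows(commands=[{"translation": [0,0,0.8],"yaw": 0,"hand": 0},{"translation": [0,0,0],"yaw": 0,"hand": 0}])

```text
time: 6.95
tool_pos: [0.4424, -0.0606, 0.1144]
ee_rot: [0.778, 0.628, 0.0, 0.0]
wrist_force: [-1.9, 0.3, 6.6]
grip_width: -0.001
grasp_force: 3.4
```

>>> send_rows(commands=[{"translation": [0,0,0.8],"yaw": 0,"hand": 0},{"translation": [0,0,0],"yaw": 0,"hand": 0}])

```text
time: 7.2
tool_pos: [0.4424, -0.0606, 0.1136]
ee_rot: [0.778, 0.628, 0.0, 0.0]
wrist_force: [-1.1, 1.6, 6.9]
grip_width: 0.002
grasp_force: 3.4
```

>>> send_rows(commands=[{"translation": [0,0,0.8],"yaw": 0,"hand": 0},{"translation": [0,0,0],"yaw": 0,"hand": 0}])

```text
time: 7.45
tool_pos: [0.4423, -0.0606, 0.1128]
ee_rot: [0.778, 0.628, 0.0, 0.0]
wrist_force: [-1.7, 1.0, 7.3]
grip_width: 0.0
grasp_force: 3.5
```

>>> send_rows(commands=[{"translation": [0,0,0.8],"yaw": 0,"hand": 0},{"translation": [0,0,0],"yaw": 0,"hand": 0}])

```text
time: 7.7
tool_pos: [0.4423, -0.0606, 0.112]
ee_rot: [0.778, 0.628, 0.0, 0.0]
wrist_force: [-1.6, 1.1, 6.5]
grip_width: 0.005
grasp_force: 3.5
```

>>> send_rows(commands=[{"translation": [0,0,0.8],"yaw": 0,"hand": 0},{"translation": [0,0,0],"yaw": 0,"hand": 0}])

```text
time: 7.95
tool_pos: [0.4424, -0.0606, 0.1112]
ee_rot: [0.778, 0.628, 0.0, 0.0]
wrist_force: [-0.9, 1.3, 6.8]
grip_width: 0.003
grasp_force: 3.5
```

>>> send_rows(commands=[{"translation": [0,0,0.8],"yaw": 0,"hand": 0},{"translation": [0,0,0],"yaw": 0,"hand": 0}])

```text
time: 8.2
tool_pos: [0.4423, -0.0607, 0.1104]
ee_rot: [0.778, 0.628, 0.0, 0.0]
wrist_force: [-2.0, 0.5, 7.0]
grip_width: -0.001
grasp_force: 3.5
```

>>> send_rows(commands=[{"translation": [0,0,0.8],"yaw": 0,"hand": 0},{"translation": [0,0,0],"yaw": 0,"hand": 0}])

```text
time: 8.45
tool_pos: [0.4423, -0.0607, 0.1096]
ee_rot: [0.778, 0.628, 0.0, 0.0]
wrist_force: [-2.3, 0.5, 7.8]
grip_width: 0.001
grasp_force: 3.4
```

>>> send_rows(commands=[{"translation": [0,0,0.7],"yaw": 0,"hand": 0},{"translation": [0,0,0],"yaw": 0,"hand": 0}])

```text
time: 8.7
tool_pos: [0.4423, -0.0607, 0.1089]
ee_rot: [0.778, 0.628, 0.0, 0.0]
wrist_force: [-2.4, -0.5, 5.7]
grip_width: 0.003
grasp_force: 3.3
```

>>> send_rows(commands=[{"translation": [0,0,0.7],"yaw": 0,"hand": 0},{"translation": [0,0,0],"yaw": 0,"hand": 0}])

```text
time: 8.95
tool_pos: [0.4423, -0.0608, 0.1082]
ee_rot: [0.778, 0.628, 0.0, 0.0]
wrist_force: [-2.0, 0.3, 7.4]
grip_width: 0.003
grasp_force: 3.5
```

>>> send_rows(commands=[{"translation": [0,0,0.7],"yaw": 0,"hand": 0},{"translation": [0,0,0],"yaw": 0,"hand": 0}])

```text
time: 9.2
tool_pos: [0.4423, -0.0608, 0.1075]
ee_rot: [0.778, 0.628, 0.0, 0.0]
wrist_force: [-2.0, 0.1, 7.3]
grip_width: 0.0
grasp_force: 3.5
```

>>> send_rows(commands=[{"translation": [0,0,0.7],"yaw": 0,"hand": 0},{"translation": [0,0,0],"yaw": 0,"hand": 0}])

```text
time: 9.45
tool_pos: [0.4423, -0.0608, 0.1069]
ee_rot: [0.778, 0.628, 0.0, 0.0]
wrist_force: [-3.0, 0.7, 8.9]
grip_width: 0.001
grasp_force: 4.2
```

>>> send_rows(commands=[{"translation": [0,0,0.5],"yaw": 0,"hand": 0},{"translation": [0,0,0],"yaw": 0,"hand": 0}])

```text
time: 9.7
tool_pos: [0.4424, -0.0608, 0.1067]
ee_rot: [0.778, 0.628, 0.0, 0.0]
wrist_force: [-3.1, 0.8, 11.0]
grip_width: 0.001
grasp_force: 5.5
```

>>> send_rows(commands=[{"translation": [0,0,0.4],"yaw": 0,"hand": 0},{"translation": [0,0,0],"yaw": 0,"hand": 0}])

```text
time: 9.95
tool_pos: [0.4423, -0.0609, 0.1065]
ee_rot: [0.778, 0.628, 0.0, 0.001]
wrist_force: [-4.4, 1.1, 13.3]
grip_width: -0.0
grasp_force: 6.7
```

>>> send_rows(commands=[{"translation": [0,0,-20],"yaw": 0,"hand": 0},{"translation": [25,0,-40],"yaw": 0,"hand": 0},{"translation": [45,0,-30],"yaw": 0,"hand": 0},{"translation": [50,-16,-10],"yaw": 0,"hand": 0.6},{"translation": [50,-20,0],"yaw": 0,"hand": 0.6},{"translation": [45,-20,0],"yaw": 0,"hand": 0.6},{"translation": [33,-14,0],"yaw": 0,"hand": 0.6},{"translation": [16,-6,0],"yaw": 0,"hand": 0.6},{"translation": [0,0,0],"yaw": 0,"hand": 0.6}])

```text
time: 11.08
tool_pos: [0.4233, 0.2139, 0.2052]
ee_rot: [0.777, 0.629, -0.0, 0.0]
wrist_force: [-0.9, -1.1, -0.6]
grip_width: 0.602
grasp_force: 0.0
```

```bash
python3 - <<'E'
from h import *
for c in("side","top"):
    im,d,k=cap(c); 
    if c=="side": cv2.imwrite("pics/s2.png",im[80:380,180:580])
    P=cloud(k,d); np.save(c+".npy",P)
    print([np.round(p3(k,*m["at"],.033),3).tolist() for m in r.mark_of(c,"seal_mid")])
    m=(np.hypot(P[...,0]-.424,P[...,1]-.213)<.025)&(P[...,2]>.012)&(P[...,2]<.075); q=P[m]
    if len(q): print(c,len(q),q.min(0),q.max(0),q.mean(0))
E
```

```text
[[0.432, 0.297, 0.033], [0.428, 0.208, 0.033], [0.428, -0.744, 0.033]]
side 157 [0.41428126 0.20734448 0.01216463] [0.43342493 0.22217874 0.06529912] [0.4227902  0.21640517 0.04489313]
[[0.463, 0.145, 0.033], [0.426, 0.215, 0.033]]
top 58 [0.414638   0.20206089 0.01229561] [0.43274915 0.22028557 0.0682937 ] [0.42232161 0.21080964 0.0569821 ]
```

View pics/s2.png

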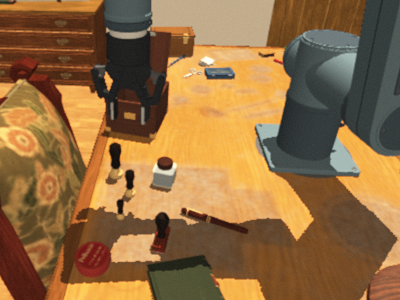

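The lid stands wide open behind the gripper. The seals, bottle, stamp and tin haven't moved. Next I'll descend on the middle seal.

>>> send_rows(commands=[{"translation": [0,0,25],"yaw": 0,"hand": 0.6},{"translation": [0,0,45],"yaw": 0,"hand": 0.6},{"translation": [0,0,45],"yaw": 0,"hand": 0.6},{"translation": [0,0,30],"yaw": 0,"hand": 0.6},{"translation": [0,0,12],"yaw": 0,"hand": 0.6},{"translation": [0,0,0],"yaw": 0,"hand": 0.6},{"translation": [0,0,0],"yaw": 0,"hand": 0.1},{"translation": [0,0,0],"yaw": 0,"hand": 0.1},{"translation": [0,0,0],"yaw": 0,"hand": 0.1},{"translation": [0,0,0],"yaw": 0,"hand": 0.1}], force=30)

```text
time: 12.52
tool_pos: [0.4245, 0.2137, 0.0496]
ee_rot: [0.778, 0.628, 0.001, 0.001]
wrist_force: [-0.3, -0.7, 7.1]
grip_width: 0.241
grasp_force: 29.5
```

>>> send_rows(commands=[{"translation": [0,0,-8],"yaw": 0,"hand": 0.1},{"translation": [0,0,-20],"yaw": 0,"hand": 0.1},{"translation": [0,0,-40],"yaw": 0,"hand": 0.1},{"translation": [0,0,-45],"yaw": 0,"hand": 0.1},{"translation": [0,0,-32],"yaw": 0,"hand": 0.1},{"translation": [0,0,-10],"yaw": 0,"hand": 0.1},{"translation": [0,0,0],"yaw": 0,"hand": 0.1}])

```text
time: 13.4
tool_pos: [0.4233, 0.2135, 0.2033]
ee_rot: [0.778, 0.628, 0.0, 0.0]
wrist_force: [0.1, -0.6, -1.1]
grip_width: 0.235
grasp_force: 29.4
```

>>> send_rows(commands=[{"translation": [-18,4,0],"yaw": 0,"hand": 0.1},{"translation": [-30,8,0],"yaw": 0,"hand": 0.1},{"translation": [-40,10,0],"yaw": 0,"hand": 0.1},{"translation": [-45,11,0],"yaw": 0,"hand": 0.1},{"translation": [-45,12,0],"yaw": 0,"hand": 0.1},{"translation": [-40,11,0],"yaw": 0,"hand": 0.1},{"translation": [-35,9,0],"yaw": 0,"hand": 0.1},{"translation": [-25,6,0],"yaw": 0,"hand": 0.1},{"translation": [-15,3,0],"yaw": 0,"hand": 0.1},{"translation": [0,0,0],"yaw": 0,"hand": 0.1}])

```text
time: 14.65
tool_pos: [0.4336, -0.0888, 0.2023]
ee_rot: [0.778, 0.628, -0.0, -0.001]
wrist_force: [0.3, 0.3, -1.2]
grip_width: 0.237
grasp_force: 29.4
```

```bash
python3 - <<'E'
from h import *
for c in("side","top"):
    im,d,k=cap(c); cv2.imwrite(f"pics/{c}3.png",cv2.resize(im[60:260,220:420] if c=="side" else im[120:280,300:500],None,fx=2.8,fy=2.8))
    P=cloud(k,d); np.save(c+".npy",P)
    for t in("chest_floor","lid_edge","lid_hinge"): print(c,t,r.mark_of(c,t)[:2])
    f=np.array([.211,.977]);C=np.array([.432,-.103]); a=(P[...,:2]-C)@f; b=(P[...,:2]-C)@np.array([.977,-.211])
    m=(a<-75)|((a<-.07)&(a>-.2)&(abs(b)<.07)&(P[...,2]>.11)&(P[...,2]<.3)); q=np.stack([a[m],b[m],P[...,2][m]],-1)
    if len(q): print(c,len(q),np.percentile(q,[1,50,99],axis=0).round(3).tolist())
print(r.get_obs()["tool_pos"])
E
```

```text
side chest_floor []
side lid_edge [{'at': [108.9, 333.6], 'confidence': 0.81}]
side lid_hinge [{'at': [159.4, 329.4], 'confidence': 0.56}]
side 1097 [[-0.123, -0.059, 0.111], [-0.096, -0.025, 0.16], [-0.075, 0.058, 0.226]]
top chest_floor [{'at': [206.8, 374.7], 'confidence': 0.83}]
top lid_edge [{'at': [203.2, 462.7], 'confidence': 0.92}, {'at': [194.5, 207.5], 'confidence': 0.68}]
top lid_hinge [{'at': [205.7, 419.3], 'confidence': 0.72}]
top 1503 [[-0.119, -0.058, 0.111], [-0.099, -0.006, 0.176], [-0.074, 0.052, 0.232]]
[ 0.43416123 -0.08796262  0.20340617]
```

View pics/side3.png

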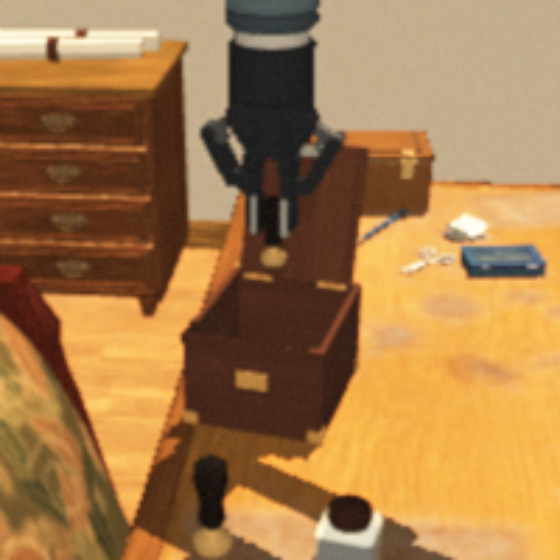

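The picture shows the seal held upright between the pads, foot at about (272,258), over the open chest. The lid stands up behind it.

>>> send_rows(commands=[{"translation": [0,0,20],"yaw": 0,"hand": 0.1},{"translation": [0,0,35],"yaw": 0,"hand": 0.1},{"translation": [0,0,35],"yaw": 0,"hand": 0.1},{"translation": [0,0,30],"yaw": 0,"hand": 0.1},{"translation": [0,0,15],"yaw": 0,"hand": 0.1},{"translation": [0,0,6],"yaw": 0,"hand": 0.1},{"translation": [0,0,2],"yaw": 0,"hand": 0.1},{"translation": [0,0,0],"yaw": 0,"hand": 0.1}])

```text
time: 16.05
tool_pos: [0.4346, -0.0887, 0.0608]
ee_rot: [0.778, 0.628, 0.0, 0.001]
wrist_force: [-0.5, -0.3, -0.9]
grip_width: 0.235
grasp_force: 29.5
```

>>> send_rows(commands=[{"translation": [0,0,1],"yaw": 0,"hand": 0.1},{"translation": [0,0,1],"yaw": 0,"hand": 0.1},{"translation": [0,0,0],"yaw": 0,"hand": 0.1}])

```text
time: 16.42
tool_pos: [0.4342, -0.0886, 0.0584]
ee_rot: [0.778, 0.628, 0.0, 0.0]
wrist_force: [1.4, -0.9, 0.6]
grip_width: 0.236
grasp_force: 29.5
```

>>> send_rows(commands=[{"translation": [0,0,1],"yaw": 0,"hand": 0.1},{"translation": [0,0,0.7],"yaw": 0,"hand": 0.1},{"translation": [0,0,0],"yaw": 0,"hand": 0.1}])

```text
time: 16.8
tool_pos: [0.4341, -0.0885, 0.0565]
ee_rot: [0.778, 0.628, -0.0, -0.0]
wrist_force: [0.1, 0.5, -1.8]
grip_width: 0.239
grasp_force: 29.5
```

>>> send_rows(commands=[{"translation": [0,0,0.8],"yaw": 0,"hand": 0.1},{"translation": [0,0,0.7],"yaw": 0,"hand": 0.1},{"translation": [0,0,0],"yaw": 0,"hand": 0.1}])

```text
time: 17.18
tool_pos: [0.4342, -0.0886, 0.0556]
ee_rot: [0.778, 0.628, 0.0, 0.0]
wrist_force: [-1.0, -0.0, 5.7]
grip_width: 0.233
grasp_force: 30.3
```

>>> send_rows(commands=[{"translation": [0,0,0],"yaw": 0,"hand": 0.3},{"translation": [0,0,0],"yaw": 0,"hand": 0.45},{"translation": [0,0,0],"yaw": 0,"hand": 0.6},{"translation": [0,0,0],"yaw": 0,"hand": 0.6},{"translation": [0,0,-15],"yaw": 0,"hand": 0.6},{"translation": [0,0,-40],"yaw": 0,"hand": 0.6},{"translation": [0,0,-50],"yaw": 0,"hand": 0.6},{"translation": [0,0,-50],"yaw": 0,"hand": 0.6},{"translation": [0,0,-50],"yaw": 0,"hand": 0.2},{"translation": [0,0,-40],"yaw": 0,"hand": 0}])

```text
time: 18.42
tool_pos: [0.4342, -0.0886, 0.3023]
ee_rot: [0.778, 0.628, 0.0, 0.001]
wrist_force: [0.5, 0.1, 0.8]
grip_width: 0.184
grasp_force: 0.0
```

```bash
python3 - <<'E'
from h import *
f=np.array([.211,.977]);C=np.array([.432,-.103]);g=np.array([.977,-.211])
for c in("side","top"):
    im,d,k=cap(c); cv2.imwrite(f"pics/{c}4.png",cv2.resize(im[60:260,220:420] if c=="side" else im[140:260,340:500],None,fx=2.8,fy=2.8) if c=="side" else cv2.resize(im[150:260,340:480],None,fx=4,fy=4))
    P=cloud(k,d); a=(P[...,:2]-C)@f; b=(P[...,:2]-C)@g
    m=(a<.04)&(a>-.06)&(abs(b)<.055)&(P[...,2]>.03)&(P[...,2]<.085); q=np.stack([a[m],b[m],P[...,2][m]],-1)
    if len(q): print(c,len(q),np.percentile(q,[1,50,99],axis=0).round(3).tolist())
    print([p3(k,*m["at"],.039).round(3) for m in r.mark_of(c,"seal_mid")], "want", C+.015*f)
print(r.get_obs()["tool_pos"],r.get_obs()["time"],r.get_obs()["joints"])
E
```

```text
side 9 [[0.01, -0.009, 0.067], [0.016, -0.003, 0.069], [0.018, 0.002, 0.072]]
[array([0.465, 0.14 , 0.039]), array([0.432, 0.297, 0.039])] want [ 0.435165 -0.088345]
top 59 [[0.004, -0.009, 0.03], [0.016, -0.002, 0.067], [0.023, 0.008, 0.075]]
[array([0.463, 0.15 , 0.039]), array([ 0.437, -0.091,  0.039]), array([0.427, 0.282, 0.039]), array([ 0.435, -0.296,  0.039])] want [ 0.435165 -0.088345]
[ 0.43418251 -0.08859253  0.30038683] 18.625 [-4.54004527e-01  2.92592368e-02  1.68454401e+00  1.74024982e-06
  1.42645815e+00 -2.42027653e-01]
```

View pics/top4.png

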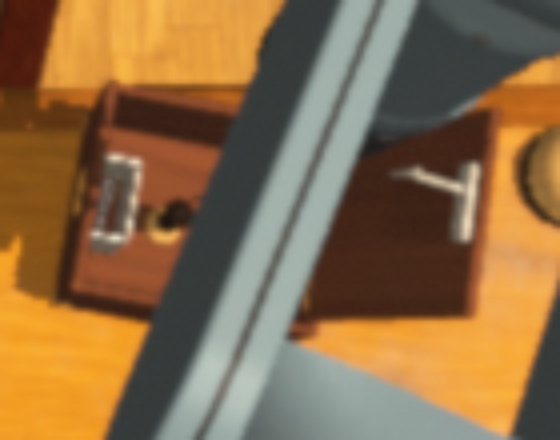

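The crop shows the seal standing upright at about (170,215), just behind the latch housing at (115,203). The lid is open on the right, with its pin at (430,180). Now I'll go over and behind the lid.

>>> send_rows(commands=[{"translation": [-16,0,0],"yaw": 0,"hand": 0},{"translation": [-30,0,0],"yaw": 0,"hand": 0},{"translation": [-40,0,0],"yaw": 0,"hand": 0},{"translation": [-40,0,0],"yaw": 0,"hand": 0},{"translation": [-32,0,0],"yaw": 0,"hand": 0},{"translation": [-18,0,0],"yaw": 0,"hand": 0},{"translation": [0,0,20],"yaw": 0,"hand": 0},{"translation": [0,0,35],"yaw": 0,"hand": 0},{"translation": [0,0,25],"yaw": 0,"hand": 0},{"translation": [0,0,0],"yaw": 0,"hand": 0}])

```text
time: 19.88
tool_pos: [0.3957, -0.2593, 0.2178]
ee_rot: [0.778, 0.628, -0.0, -0.003]
wrist_force: [-0.5, -0.6, 0.6]
grip_width: -0.003
grasp_force: 0.0
```

```bash
python3 - <<'E'
from h import *
im,d,k=cap("top");im2,d2,k2=cap("side")
cv2.imwrite("pics/t5.png",np.hstack([cv2.resize(im[150:260,340:480],None,fx=2.8,fy=2.8),cv2.resize(im2[50:220,250:450],None,fx=308/170,fy=308/170)]))
o=r.get_obs();f=np.array([.211,.977]);print(o["tool_pos"],(o["tool_pos"][:2]-[.417,-.1734])@f)
E
```

```text
[ 0.39713683 -0.26070907  0.22036141] -0.08949209148343423
```

View pics/t5.png

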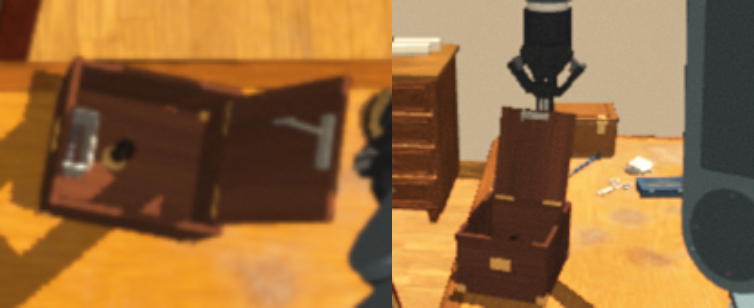

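The seal stands upright at (122,152), and the closed fingers are behind the open lid, centred on it. Next I'll push the lid to vertical.

>>> send_rows(commands=[{"translation": [10,0,0],"yaw": 0,"hand": 0},{"translation": [8,0,0],"yaw": 0,"hand": 0},{"translation": [8,0,0],"yaw": 0,"hand": 0},{"translation": [8,0,0],"yaw": 0,"hand": 0},{"translation": [8,0,0],"yaw": 0,"hand": 0},{"translation": [8,0,0],"yaw": 0,"hand": 0}])

```text
time: 20.72
tool_pos: [0.4078, -0.2113, 0.2202]
ee_rot: [0.778, 0.628, 0.0, 0.0]
wrist_force: [-0.0, -2.8, 3.3]
grip_width: -0.001
grasp_force: 1.6
```

>>> send_rows(commands=[{"translation": [8,0,0],"yaw": 0,"hand": 0},{"translation": [8,0,0],"yaw": 0,"hand": 0},{"translation": [8,0,0],"yaw": 0,"hand": 0}])

```text
time: 21.1
tool_pos: [0.4126, -0.1878, 0.22]
ee_rot: [0.778, 0.628, -0.0, -0.0]
wrist_force: [-2.2, -3.1, 2.9]
grip_width: -0.001
grasp_force: 2.1
```

>>> send_rows(commands=[{"translation": [6.5,0,-0.5],"yaw": 0,"hand": 0},{"translation": [6.5,0,-0.5],"yaw": 0,"hand": 0},{"translation": [6,0,-0.5],"yaw": 0,"hand": 0},{"translation": [6.5,0,0.5],"yaw": 0,"hand": 0},{"translation": [6.5,0,0.5],"yaw": 0,"hand": 0},{"translation": [6,0,0.5],"yaw": 0,"hand": 0},{"translation": [6.5,0,1.5],"yaw": 0,"hand": 0},{"translation": [6.5,0,1.5],"yaw": 0,"hand": 0},{"translation": [6,0,2],"yaw": 0,"hand": 0}])

```text
time: 22.22
tool_pos: [0.4248, -0.1325, 0.2153]
ee_rot: [0.778, 0.628, -0.0, 0.0]
wrist_force: [-1.6, -5.7, -1.0]
grip_width: 0.0
grasp_force: 2.3
```

>>> send_rows(commands=[{"translation": [6,0,3],"yaw": 0,"hand": 0},{"translation": [6,0,3],"yaw": 0,"hand": 0},{"translation": [6,0,3],"yaw": 0,"hand": 0},{"translation": [6,0,4],"yaw": 0,"hand": 0},{"translation": [5.5,0,4],"yaw": 0,"hand": 0},{"translation": [5.5,0,4],"yaw": 0,"hand": 0},{"translation": [5,0,5],"yaw": 0,"hand": 0},{"translation": [5,0,5],"yaw": 0,"hand": 0},{"translation": [5,0,5],"yaw": 0,"hand": 0}])

```text
time: 23.35
tool_pos: [0.4356, -0.084, 0.1797]
ee_rot: [0.778, 0.628, -0.0, 0.001]
wrist_force: [-0.8, -6.3, 2.4]
grip_width: 0.001
grasp_force: 2.8
```

>>> send_rows(commands=[{"translation": [4,0,6],"yaw": 0,"hand": 0},{"translation": [4,0,6],"yaw": 0,"hand": 0},{"translation": [4,0,6],"yaw": 0,"hand": 0},{"translation": [3,0,7],"yaw": 0,"hand": 0},{"translation": [3,0,7],"yaw": 0,"hand": 0},{"translation": [3,0,6],"yaw": 0,"hand": 0},{"translation": [2,0,5],"yaw": 0,"hand": 0},{"translation": [2,0,5],"yaw": 0,"hand": 0}])

```text
time: 24.35
tool_pos: [0.4413, -0.0596, 0.1321]
ee_rot: [0.778, 0.628, 0.0, 0.001]
wrist_force: [-1.3, -5.6, 6.2]
grip_width: 0.003
grasp_force: 3.3
```

>>> send_rows(commands=[{"translation": [0,0,3],"yaw": 0,"hand": 0},{"translation": [0,0,3],"yaw": 0,"hand": 0},{"translation": [0,0,3],"yaw": 0,"hand": 0},{"translation": [0,0,2],"yaw": 0,"hand": 0},{"translation": [0,0,1],"yaw": 0,"hand": 0},{"translation": [0,0,0],"yaw": 0,"hand": 0}])

```text
time: 25.1
tool_pos: [0.4415, -0.0586, 0.1202]
ee_rot: [0.778, 0.628, 0.001, 0.001]
wrist_force: [0.6, -1.4, 6.6]
grip_width: -0.004
grasp_force: 2.9
```

>>> send_rows(commands=[{"translation": [0,0,1],"yaw": 0,"hand": 0},{"translation": [0,0,1],"yaw": 0,"hand": 0},{"translation": [0,0,1],"yaw": 0,"hand": 0},{"translation": [0,0,0],"yaw": 0,"hand": 0}])

```text
time: 25.6
tool_pos: [0.4415, -0.0585, 0.1172]
ee_rot: [0.778, 0.628, 0.001, 0.001]
wrist_force: [-0.1, -0.2, 5.8]
grip_width: 0.002
grasp_force: 3.2
```

>>> send_rows(commands=[{"translation": [0,0,1],"yaw": 0,"hand": 0},{"translation": [0,0,1],"yaw": 0,"hand": 0},{"translation": [0,0,1],"yaw": 0,"hand": 0},{"translation": [0,0,1],"yaw": 0,"hand": 0},{"translation": [0,0,0],"yaw": 0,"hand": 0}])

```text
time: 26.22
tool_pos: [0.4415, -0.0585, 0.1133]
ee_rot: [0.778, 0.628, 0.001, 0.001]
wrist_force: [0.1, -0.2, 6.3]
grip_width: -0.001
grasp_force: 3.3
```

>>> send_rows(commands=[{"translation": [0,0,1],"yaw": 0,"hand": 0},{"translation": [0,0,1],"yaw": 0,"hand": 0},{"translation": [0,0,1],"yaw": 0,"hand": 0},{"translation": [0,0,0],"yaw": 0,"hand": 0}])

```text
time: 26.72
tool_pos: [0.4415, -0.0586, 0.1103]
ee_rot: [0.778, 0.628, 0.001, 0.001]
wrist_force: [0.7, -1.4, 7.5]
grip_width: 0.004
grasp_force: 3.3
```

>>> send_rows(commands=[{"translation": [0,0,1],"yaw": 0,"hand": 0},{"translation": [0,0,1],"yaw": 0,"hand": 0},{"translation": [0,0,0],"yaw": 0,"hand": 0}])

```text
time: 27.1
tool_pos: [0.4415, -0.0587, 0.1083]
ee_rot: [0.778, 0.628, 0.001, 0.001]
wrist_force: [0.1, -1.5, 6.7]
grip_width: -0.003
grasp_force: 3.4
```

>>> send_rows(commands=[{"translation": [0,0,0.7],"yaw": 0,"hand": 0},{"translation": [0,0,0.5],"yaw": 0,"hand": 0},{"translation": [0,0,0],"yaw": 0,"hand": 0}])

```text
time: 27.48
tool_pos: [0.4415, -0.0587, 0.1071]
ee_rot: [0.778, 0.628, 0.001, 0.001]
wrist_force: [0.0, -1.2, 7.8]
grip_width: -0.001
grasp_force: 3.5
```

>>> send_rows(commands=[{"translation": [0,0,0.6],"yaw": 0,"hand": 0},{"translation": [0,0,0],"yaw": 0,"hand": 0}])

```text
time: 27.72
tool_pos: [0.4415, -0.0587, 0.1067]
ee_rot: [0.778, 0.628, 0.001, 0.001]
wrist_force: [-1.1, -1.1, 8.6]
grip_width: 0.0
grasp_force: 4.4
```

>>> send_rows(commands=[{"translation": [0,0,0.4],"yaw": 0,"hand": 0},{"translation": [0,0,0],"yaw": 0,"hand": 0}])

```text
time: 27.98
tool_pos: [0.4415, -0.0587, 0.1065]
ee_rot: [0.778, 0.628, 0.001, 0.001]
wrist_force: [-1.9, -0.9, 11.0]
grip_width: -0.002
grasp_force: 5.4
```

>>> send_rows(commands=[{"translation": [0,0,0.4],"yaw": 0,"hand": 0},{"translation": [0,0,0],"yaw": 0,"hand": 0}])

```text
time: 28.22
tool_pos: [0.4416, -0.0588, 0.1063]
ee_rot: [0.778, 0.628, 0.001, 0.001]
wrist_force: [-3.0, -1.0, 13.1]
grip_width: -0.0
grasp_force: 6.6
```

The force is 13 N, the same as in the first press. Now I'll let the lid up slowly.

>>> send_rows(commands=[{"translation": [0,0,-1.5],"yaw": 0,"hand": 0},{"translation": [0,0,-1.5],"yaw": 0,"hand": 0},{"translation": [0,0,-1.5],"yaw": 0,"hand": 0},{"translation": [0,0,-1.5],"yaw": 0,"hand": 0},{"translation": [0,0,-1.5],"yaw": 0,"hand": 0},{"translation": [0,0,-1.5],"yaw": 0,"hand": 0},{"translation": [0,0,-1.5],"yaw": 0,"hand": 0},{"translation": [0,0,-1.5],"yaw": 0,"hand": 0},{"translation": [0,0,-1.5],"yaw": 0,"hand": 0},{"translation": [0,0,-1.5],"yaw": 0,"hand": 0}])

```text
time: 29.48
tool_pos: [0.4412, -0.0585, 0.1204]
ee_rot: [0.778, 0.628, 0.001, 0.0]
wrist_force: [0.4, -0.4, 0.5]
grip_width: -0.003
grasp_force: 0.0
```

>>> send_rows(commands=[{"translation": [0,0,-1],"yaw": 0,"hand": 0},{"translation": [0,0,-1],"yaw": 0,"hand": 0},{"translation": [0,0,-1],"yaw": 0,"hand": 0},{"translation": [0,0,0],"yaw": 0,"hand": 0}])

```text
time: 29.98
tool_pos: [0.4404, -0.0592, 0.1225]
ee_rot: [0.778, 0.628, 0.0, -0.0]
wrist_force: [0.1, -0.4, 0.2]
grip_width: -0.002
grasp_force: 0.0
```

The wrist force has dropped to zero at the latched height, so the latch is holding. I'll retreat and check.

>>> send_rows(commands=[{"translation": [0,0,-10],"yaw": 0,"hand": 0},{"translation": [0,0,-30],"yaw": 0,"hand": 0},{"translation": [20,0,-45],"yaw": 0,"hand": 0},{"translation": [40,-10,-40],"yaw": 0,"hand": 0},{"translation": [45,-10,-20],"yaw": 0,"hand": 0},{"translation": [30,-10,0],"yaw": 0,"hand": 0},{"translation": [0,0,0],"yaw": 0,"hand": 0},{"translation": [0,0,0],"yaw": 0,"hand": 0}])

```text
time: 30.98
tool_pos: [0.4395, 0.0787, 0.2677]
ee_rot: [0.778, 0.629, -0.0, 0.0]
wrist_force: [-0.2, -0.2, 0.2]
grip_width: -0.0
grasp_force: 0.0
```

```bash
python3 - <<'E'
from h import *
f=np.array([.211,.977]);C=np.array([.432,-.103]);g=np.array([.977,-.211])
for c in("side","top"):
    im,d,k=cap(c); P=cloud(k,d); a=(P[...,:2]-C)@f; b=(P[...,:2]-C)@g
    if c=="side": cv2.imwrite("pics/s6.png",im[80:380,180:580])
    m=(abs(a)<.065)&(abs(b)<.05)&(P[...,2]<.3)&(P[...,2]>.0); print(c,m.sum(),np.percentile(P[...,2][m],[2,50,98]))
    for t in("stamp_large","ink_bottle","ribbon_tin"): print(t,[np.round(p3(k,*m["at"],0)[:2],3).tolist() for m in r.mark_of(c,t)][:2])
print(r.get_obs()["tool_pos"],r.get_obs()["wrist_force"],r.get_obs()["time"])
E
```

```text
side 748 [0.09783801 0.09974505 0.1018014 ]
stamp_large [[0.352, 0.339]]
ink_bottle [[0.347, 0.171]]
ribbon_tin [[0.465, 0.393]]
top 851 [0.0093616  0.10113057 0.10437031]
stamp_large [[0.349, 0.334]]
ink_bottle [[0.356, 0.162], [0.431, -0.096]]
ribbon_tin [[0.477, 0.391]]
[0.43958976 0.07858462 0.26740683] [-0.82851797 -0.50198645  0.0915298 ] 31.375
```

View pics/s6.png

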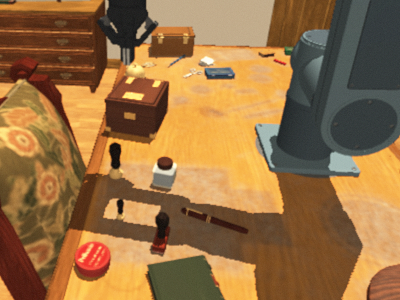

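The lid at (135,95) is shut and flush at z ≈ 0.100. The bystanders are where they were, and the arm is clear of everything.

```bash
python3 -c "
from plant import r
print(r.close_job())"
```

```text
the job is handed in; nothing more can be done
None
```

The job is handed in: the chest was opened with one press, the middle seal was stood upright on its floor, and the lid was relatched at about 13 N; the bystanders were not moved.

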